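Put the fork away and slide the cutlery keeper's glass door shut

ROBOT

A 6-joint arm with a two-finger parallel gripper is mounted at the origin on the work surface. World frame = base frame: x ahead of the robot, y to its left, z up, the work surface at z = 0. Lengths are in m, angles in rad, forces in N, time in s.
With the tool pointing down it reaches from about 0.275 to 0.825 m from the base axis. Payload 4.9 kg.
Tool frame: the origin (TCP) lies midway between the tips of the shut fingers; the grasp point (between the pads) lies 19 mm behind it (bot.grip_depth is the distance from the TCP to the grasp point, in m); y points along the fingers, x is the direction in which the jaws open and shut, and the axes are right-handed (so a half turn about y gives the same grasp; the last joint's range is limited). The gripper opens to 85 mm and grips with 20 to 120 N. Pads are 22 mm wide; open, the fingers measure 114 mm over their backs; the gripper's body (76 mm by 85 mm) begins 54 mm behind the grasp point. The pads swing forward as they close: fully open they stand 13 mm farther back than shut.
Start: joints at [-1.41, 0.326, -0.193, 1.052, 0, 1.437], TCP at [0.16, -0.526, 0.231] pointing down, gripper open.
Joint ranges: [-2.65, 2.65], [-0.97, 1.79], [-1.3, 1.35], [-1.93, 2.1], [-1.47, 1.37], [-3.14, 3.14]. Speed limits (rad/s): [2.57, 2.57, 3.14, 3.14, 3.14, 3.14].

INTERFACE

Orientations are given as a unit quaternion [w, x, y, z].
In Python, from cell import bot gives the robot as it stands. Calls block until the motion is done:
- bot.move_pose(position, orientation): joint-space move of the TCP to a pose.
- bot.move_linear(position, speed=0.15, rotation=None, until_force=None): straight line of the TCP; rotation=None keeps the orientation; speed is the mean speed in m/s. With until_force (N) it stops when the force on the tool has changed by that much, and returns True; else False.
- bot.goto_joints(angles): joint-space move.
- bot.set_gripper(opening, grasp_force=None): opening from 0.0 (shut) to 1.0 (fully open); grasp_force is the grip in N (None keeps the last); returns when the fingers have stopped.
- bot.wait(seconds).
- bot.solve_ik(position, orientation): joint angles nearest the present ones, or None.
- bot.camera(name): name is "side" or "top" or "wrist"; returns the picture (480x640x3 uint8, red, green, blue); there is no depth.
- bot.calibration(name): a dict with "mtx" (3x3 intrinsics, pixels), "k1" (the pictures are not rectified: a ray, as slopes to the right and down, at radius r is drawn at 1 + k1 r^2 times it, then the intrinsics apply), "extrinsics" (4x4, takes a point from world to camera coordinates); the wrist camera has in their place "hand_eye" (4x4, takes a point from camera to tool coordinates, whose origin is the TCP and whose axes are the tool frame's). Camera axes: x right, y down, z forward; pixel columns grow to the right and rows downward; lengths in m; the calibration is good to about 2 mm. A picture is of the moment at which its call begins: read the wrist's pose just before it. calibration takes no time and is no camera call.
A pose or a line that the arm cannot do raises bot.PlanningError and nothing moves.
- bot.close_job(): hands the job in, once; it reports no verdict.
Trained networks look in the newest picture that a camera, given by its name, has taken for a name from the list of things; names that differ only in an ending like _2 or _b are one class to them, and where a whole thing is asked for, a point or a joint stands for the part that bears it (a point fixed in the world has none). Each returns a list of dicts, best first, with "confidence" (0 to 1); they miss things now and then, are a little off and sometimes report something else, mostly with a low value. They report only what shows in the picture. A call takes as long as a camera call. They do not tell look-alikes from the thing itself.
- bot.search_frame(camera, thing): "bbox" ([left, top, width, height] in pixels, round what is visible of it).
Readings, each from a call of its own:
- bot.read_clock(): time.
- bot.read_joint_positions(): joint angles.
- bot.read_joint_vel(): joint speeds.
- bot.read_joint_efforts(): joint torques, N m.
- bot.read_position(): TCP position.
- bot.read_tool_rot(): TCP orientation.
- bot.read_ft_force(): force on the tool from outside, world axes, zero at the start.
- bot.read_moment(): the same for the moment, N m.
- bot.read_gripper_width(): opening from 0.0 (shut) to 1.0 (fully open).
Only numpy, scipy, OpenCV 4.12 (cv2) and the standard library are available. Lean on these libraries where they do the work, as an engineer would, in place of code of your own. Each camera call takes 0.05 s, during which the arm holds its last target. There are 200 camera calls.

TASK

Put the steel fork away: lay it flat in the open compartment of the cutlery keeper without dropping it in, and let go. Then slide the keeper's glass door along its track, through the grip of the sealing lip, until it is fully home and you feel it stand hard against the frame, pressing firmly but never forcing or slamming the glass. Let go of the door and leave everything else on the ledge where it stands.

Things in the scene. Friction and masses are not known exactly. Their poses are not given: they have to be found in the camera images.
- keeper: Cutlery keeper: fixed low white box, 250 (x) x 344 (y) x 81 mm high, with a sliding glass door in aluminium tracks (tops at z = 75) along its long sides. Origin: middle of its underside; yaw within 0.25 rad. Its -y half has a fixed pane below the door, its +y half is the open compartment. The door closes towards +y, where a flat hood (y +136 to +172, top z = 81) crosses the end over the jamb.
- well (a point): Point on the cork floor of the open compartment, at (0, +70, +10) mm from the keeper's origin. The floor is 234 (x) by 167 (y -3 to +164) mm, 48 mm below the tracks. Seen from above its clear mouth is 214 mm in x; in y it runs from the door's leading edge (at -10 to +10 mm at the start) to the hood at +136.
- frame: The closing end of the keeper's aluminium frame: the jamb, 12 mm thick, and its hood. Origin: middle of the jamb's flat face, at (0, +160, +62) mm from the keeper's origin, same axes. The door is home when its edge stands hard on this face: the push then rises at once. At least 4 N must reach the face, and never over 18 N, lest the glass chip. Two sprung rubber buffers, 5 mm proud of it, press back before.
- lip (a point): Sprung rubber sealing lip under the hood, at (0, +141, +63) mm from the keeper's origin. Over the last 20 mm of travel it rides up the door's bevelled leading edge, grips the door, and then holds it where it is left, even against the buffers.
- door: Sliding door: loose glass pane in an aluminium frame, 234 (x) x 152 (y) x 8 mm, about 0.6 kg, captive in the tracks with 2 mm play. Origin: middle of its underside, at z = 58; axes as the keeper's. Starts open, 148 to 172 mm from the jamb. Push needed: 2 to 8 N running, 7 to 13 N in the lip, rising to 11 to 20 N at the stop, varying. An arm that yields to the load stops short.
- pull (a point): Middle of the door's steel bar pull: bar 110 (x) x 10 (y) x 12 (z) mm on two posts 90 mm apart, 86 mm above the ledge; its underside is 14 mm and its top 26 mm above the door's top face. It lies 8 mm from the door's origin towards +y, 68 mm behind the leading edge.
- lead (a point): Middle of the door's leading (+y) edge, 76 mm from the door's origin, 4 mm above its underside. The door is home when this point reaches the frame's origin. Keep it under 0.1 m/s over the last 30 mm.
- fork: A steel table fork, 190 mm long, lying on the ledge left or right of the keeper, about 50 g. Origin: middle of its length, on the underside; x runs towards the tines, z up. The tines' end is 24 mm wide, the handle's end 19 mm.
- fork_mid (a point): The place to take the fork: the middle of its arched handle, 8 mm from the origin towards the handle's end, 8 mm above the surface it lies on; there the fork is 11 mm wide and 5 mm thick, its underside about 5 mm above the surface.
- spatula: Bystander: black plastic slotted spatula, 260 mm long and 66 mm wide, lying on the other side of the keeper from the fork. Origin near its middle, underside.
- plate: Bystander: glass plate, 150 mm across, 18 mm high, between the robot and the keeper. Origin: middle of its underside.
- butter_dish: Bystander: closed white ceramic butter dish, 90 x 140 x 72 mm high, between the robot and the keeper. Origin: middle of its underside.
- coaster: Bystander: round bamboo coaster, 96 mm across, 8 mm thick, beyond the keeper. Origin: middle of its underside.
- mug: Bystander: white mug, 80 mm across, 85 mm high, beyond the keeper. Origin: middle of its underside.
- shaker: Bystander: small steel salt shaker, 40 mm across, 74 mm high, beyond the keeper. Origin: middle of its underside.
Things that resemble listed ones, but are neither listed nor needed, are in the scene too. Several things have the shape of the fork; the one meant has the colours described above.

How it is judged:
On the way, in this order (a step that is already met when the one before it is completed fails the run):
1. the fork lies flat and still in the open compartment, let go of (x of fork_mid in the frame of keeper between -0.03 and 0.03 m and y of fork_mid in the frame of keeper between 0.005 and 0.16 m and z of fork_mid in the frame of keeper below 0.028 m and angle between fork's own z axis and vertical below 0.2 rad and contact force between the fingers and fork below 0.1 N and linear speed of fork below 0.03 m/s), for 0.2 s.
2. the door is pushed home: its leading edge stands against the frame's jamb, with over 4 N between them (y of lead in the frame of keeper above 0.158 m and z of lead in the frame of keeper below 0.066 m and x of lead in the frame of keeper between -0.005 and 0.005 m and contact force between door and frame above 4 N), for 0.2 s.
At the end, for the whole second after the job is handed in: the fork lies flat (within 0.2 rad), still and released on the floor of the open compartment, and the door rests released in its track with its leading edge within 2 mm of the jamb's face (all of step 1 and y of lead in the frame of keeper above 0.158 m and z of lead in the frame of keeper below 0.066 m and x of lead in the frame of keeper between -0.005 and 0.005 m and linear speed of door below 0.01 m/s and contact force between the fingers and door below 0.1 N); the robot touches nothing.
It fails at once if the glass door is forced: pressed against the frame's jamb with more than 18 N (contact force between door and frame above 18 N).
It fails at once if the door is slammed: faster than 0.1 m/s over its last 30 mm (y of lead in the frame of keeper above 0.13 m and linear speed of door above 0.1 m/s).
It fails at once if the fork is dropped: it falls free of the fingers faster than 0.7 m/s (contact force between the fingers and fork below 0.01 N and linear speed of fork above 0.7 m/s).
It fails at once if a bystander is moved by more than 20 mm (distance of any of spatula, plate, butter_dish, coaster, mug, shaker from where it was at the start of the episode above 0.02 m).
It also fails if it takes over 72 s, if anything falls off the work surface, if the arm or the gripper's body presses on something with over 40 N, if the wrist force passes 120 N, or if a joint passes its speed limit or range.

## Working session

There is one attempt and no reset: what is moved stays moved. The work goes in short steps, each a Python script; the robot and the scene stay as the last script left them, time stands still between calls to the robot, and variables do not carry over. Pictures are saved under pics/ and viewed, about 8 in all and at most 12, crops included, and the job is handed in when it is done.

```bash
ls; mkdir -p pics
python3 - <<'E'
from cell import bot
import cv2
for c in ("top","side"):
    im=bot.camera(c); cv2.imwrite(f"pics/{c}0.png",im[:,:,::-1])
    k=bot.calibration(c); print(c,k)
    for t in ["keeper","door","pull","fork","lip","frame"]:
        print(t,[(d["bbox"],round(d["confidence"],2)) for d in bot.search_frame(c,t)][:4])
print(bot.calibration("wrist"), bot.read_clock(),bot.read_tool_rot())
E
```

```text
pics
top {'mtx': array([[464.18054068,   0.        , 313.44842949],
       [  0.        , 464.18054068, 232.83865018],
       [  0.        ,   0.        ,   1.        ]]), 'k1': -0.03986554592910061, 'extrinsics': array([[-0.00713267, -0.99964075, -0.02583584, -0.01593447],
       [-0.99199399,  0.01033102, -0.1258618 ,  0.54575555],
       [ 0.12608349,  0.02473126, -0.99171131,  1.21262841],
       [ 0.        ,  0.        ,  0.        ,  1.        ]])}
keeper [([233.4, 163.9, 140.3, 114.4], 0.59), ([170.9, 217.8, 23.1, 94.8], 0.31)]
door [([298.6, 182.1, 68.0, 88.5], 0.94), ([173.6, 215.2, 23.1, 97.4], 0.69)]
pull [([301.3, 180.8, 67.2, 85.7], 0.57)]
fork [([450.0, 319.0, 58.5, 55.8], 0.95), ([443.0, 168.4, 51.4, 12.9], 0.82), ([435.4, 231.3, 24.6, 60.4], 0.56)]
lip [([233.3, 166.1, 141.0, 108.1], 0.68), ([340.9, 119.0, 37.9, 37.7], 0.48)]
frame [([230.8, 160.9, 27.4, 100.5], 0.57)]
side {'mtx': array([[580.19681181,   0.        , 316.05745718],
       [  0.        , 580.19681181, 241.49281345],
       [  0.        ,   0.        ,   1.        ]]), 'k1': 0.04044196400450043, 'extri
[... 595 characters left out ...]
 129.8, 109.0], 0.66)]
frame [([271.6, 197.3, 91.9, 16.6], 0.93), ([234.3, 300.9, 53.0, 58.4], 0.73)]
{'mtx': array([[416.44784376,   0.        , 323.54361067],
       [  0.        , 416.44784376, 238.42884937],
       [  0.        ,   0.        ,   1.        ]]), 'k1': -0.04649477556903612, 'hand_eye': array([[ 9.99999493e-01,  1.00684280e-03,  1.94946268e-05,
        -3.14450075e-04],
       [ 3.06399330e-04, -3.22643455e-01,  9.46520527e-01,
        -1.43556132e-01],
       [ 9.59287188e-04, -9.46520041e-01, -3.22643600e-01,
         8.36845392e-02],
       [ 0.00000000e+00,  0.00000000e+00,  0.00000000e+00,
         1.00000000e+00]])} 0.7 [-0.56800206  0.56801436 -0.42114739  0.42115107]
```

Run:
```python
import cv2
im=cv2.imread("pics/top0.png"); cv2.imwrite("pics/top0c.png",cv2.resize(im[100:400,140:540],None,fx=2,fy=2,interpolation=cv2.INTER_CUBIC))
```

```text
(no output)
```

View pics/top0c.png

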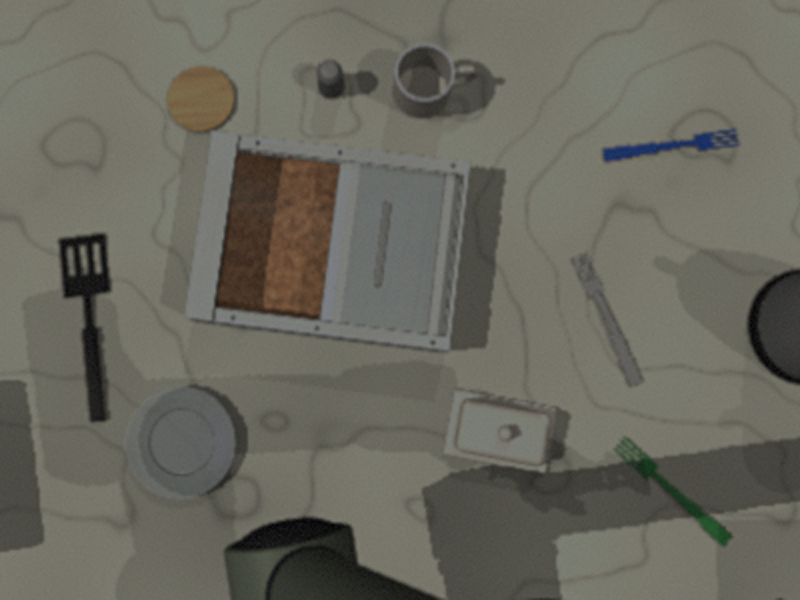

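```bash
cat > h.py <<'E'
from cell import bot
import cv2, numpy as np
from scipy.spatial.transform import Rotation as R
def ray2world(o,Rc,cal,px,z):
    K=cal["mtx"]; k=cal["k1"]
    u=cv2.undistortPoints(np.array(px,float).reshape(-1,1,2),K,np.array([k,0,0,0.])).reshape(-1,2)
    d=np.c_[u,np.ones(len(u))]@Rc.T
    return o+d*((np.broadcast_to(z,len(u))-o[2])/d[:,2])[:,None]
def fixed(name,px,z):
    c=bot.calibration(name);E=c["extrinsics"];Rc=E[:3,:3].T
    return ray2world(-Rc@E[:3,3],Rc,c,px,z)
def rot(q): return R.from_quat(np.roll(q,-1)).as_matrix()
def wrist_T():
    T=np.eye(4);T[:3,:3]=rot(bot.read_tool_rot());T[:3,3]=bot.read_position()
    return T@bot.calibration("wrist")["hand_eye"]
def wrist(T,px,z): return ray2world(T[:3,3],T[:3,:3],bot.calibration("wrist"),px,z)
def quat(a):
    "tool down, jaw axis at world yaw a"
    x=np.array([np.cos(a),np.sin(a),0]);y=np.array([0,0,-1.]);
    return np.roll(R.from_matrix(np.c_[x,y,np.cross(x,y)]).as_quat(),1)
E
python3 - <<'E'
from h import *
c=lambda l:[(x/2+140,y/2+100) for x,y in l]
print(fixed("top",c([(213,131),(188,318),(468,165),(449,350)]),[.081,.081,.075,.075]))
print("fork",f:=fixed("top",c([(581,258),(636,382)]),.003), f[0]-f[1])
print("pull",fixed("top",c([(388,203),(378,286)]),.086))
t=rot(bot.read_tool_rot());print(t, np.arctan2(t[1,0],t[0,0]))
E
```

```text
[[ 0.7212338   0.15415688  0.081     ]
 [ 0.47372469  0.18372959  0.081     ]
 [ 0.6721113  -0.18186497  0.075     ]
 [ 0.43013143 -0.15183977  0.075     ]]
fork [[ 0.55684884 -0.34153707  0.003     ]
 [ 0.38711976 -0.40943799  0.003     ]] [ 1.69729081e-01  6.79009215e-02 -2.22044605e-16]
pull [[ 0.62040079 -0.07591573  0.086     ]
 [ 0.51233468 -0.06171808  0.086     ]]
[[ 2.90533305e-01 -6.17432899e-06  9.56864880e-01]
 [-9.56864880e-01 -1.70771853e-05  2.90533305e-01]
 [ 1.45467107e-05 -1.00000000e+00 -1.08694897e-05]] -1.2760121895777807
```

Run:
```python
from h import *
bot.move_pose([.4646,-.3785,.13],quat(-1.19))
bot.set_gripper(.45,30)
T=wrist_T(); im=bot.camera("wrist"); cv2.imwrite("pics/w1.png",im[:,:,::-1])
print([(d["bbox"],round(d["confidence"],2)) for d in bot.search_frame("wrist","fork")])
np.save("T1.npy",T); print(bot.read_clock(),bot.read_position(),bot.read_joint_positions())
```

```text
[([257.9, 399.6, 40.3, 56.3], 0.76), ([296.3, 58.3, 44.6, 278.7], 0.6)]
2.65 [ 0.46456614 -0.37853147  0.13000033] [-8.06822851e-01  4.97211765e-01 -2.02343197e-01  8.71238197e-01
 -2.20717846e-05  1.95404368e+00]
```

View pics/w1.png

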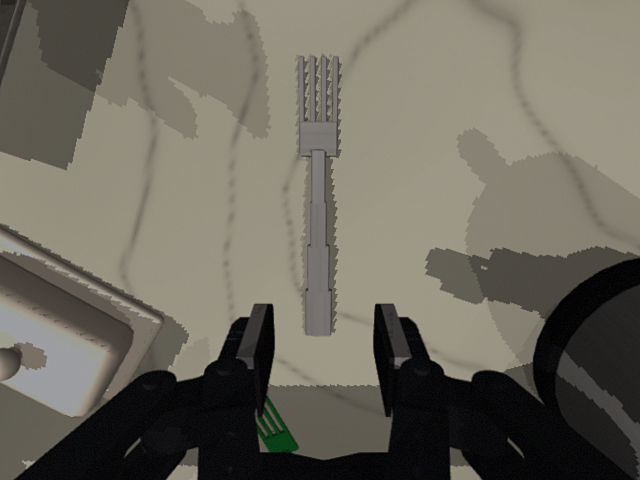

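```bash
cat >> h.py <<'E'
KY=-0.13
E
python3 - <<'E'
from h import *
T=np.load("T1.npy")
p=wrist(T,[(318,56),(317,336),(318,205),(317,245)],[.003,.003,.009,.009]);print(p)
d=p[0]-p[1];L=np.hypot(*d[:2]);a=np.arctan2(d[1],d[0]);print("L",L,"a",a)
m=(p[0]+p[1])/2-d/L*.008; print("mid",m)
q=quat(a-np.pi/2)
bot.move_pose([m[0],m[1],.04],q)
s=bot.move_linear([m[0],m[1],.0045],.04,until_force=4); print(s,bot.read_position())
bot.set_gripper(0,40); print("w",bot.read_gripper_width(),bot.read_ft_force(),bot.read_position())
bot.move_linear([m[0],m[1],.16],.15); print("w",bot.read_gripper_width(),bot.read_clock())
# above keeper, look
bot.move_pose([.574+.07*.13,.001+.069,.26],quat(KY-np.pi/2))
T=wrist_T(); np.save("T2.npy",T); im=bot.camera("wrist"); cv2.imwrite("pics/w2.png",im[:,:,::-1])
print("w",bot.read_gripper_width(),bot.read_clock(),bot.read_joint_positions(),bot.read_ft_force())
E
```

```text
[[ 0.56292422 -0.33527414  0.003     ]
 [ 0.38306226 -0.40573491  0.003     ]
 [ 0.47843883 -0.36885381  0.009     ]
 [ 0.45237061 -0.37845475  0.009     ]]
L 0.19317101914495566 a 0.3733734360220664
mid [ 0.46554442 -0.3734226   0.003     ]
False [ 0.46574198 -0.37356598  0.00468539]
w 0.10653816901924903 [-0.57737926  0.7959423   2.82565662] [ 0.46569299 -0.3736085   0.00488589]
w 0.10629918484739553 5.6833
w 0.11045775378804899 9.85 [-6.45748504e-03  3.79956259e-01 -3.98906405e-02  1.15098959e+00
 -3.74050189e-05 -3.01771181e+00] [0.46177129 0.08468181 0.26329416]
```

View pics/w2.png

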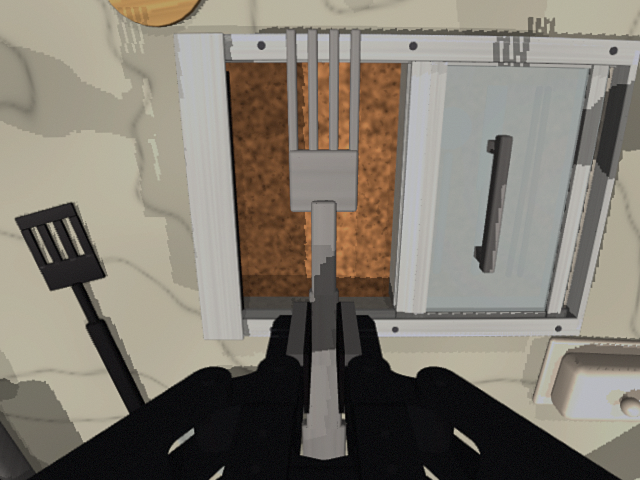

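Run:
```python
from h import *
T=np.load("T2.npy")
print("corners",p:=wrist(T,[(178,35),(205,339),(578,333)],[.081,.081,.075]))
c,s=np.cos(KY),np.sin(KY); M=np.array([[c,-s],[s,c]])
for q,o in zip(p,[(.125,.172),(-.125,.172),(-.125,-.172)]): print("origin from corner",q[:2]-M@o)
print("hood yaw",np.arctan2(*(p[0]-p[1])[1::-1]),"side yaw",np.arctan2((p[1]-p[2])[1],(p[1]-p[2])[0])-np.pi/2)
print("mouth top/bottom/door edge/hood edge",wrist(T,[(320,64),(320,318),(405,62),(396,312),(227,66),(243,318)],[.075]*2+[.066]*2+[.081]*2))
print("pull ends",wrist(T,[(505,136),(488,271)],.086))
for z in (.25,.26,.264,.27): print("fork at",z,wrist(T,[(325,30),(324,458)],z)[:,:2])
```

```text
corners [[ 0.72202404  0.15677798  0.081     ]
 [ 0.47599574  0.19165276  0.081     ]
 [ 0.43301782 -0.14719297  0.075     ]]
origin from corner [0.57578173 0.0024336 ]
origin from corner [0.5776439  0.00489984]
origin from corner [0.57926013 0.00715141]
hood yaw -0.1408129600012503 side yaw -0.12616258708612138
mouth top/bottom/door edge/hood edge [[ 0.68946144  0.05914061  0.075     ]
 [ 0.4808221   0.08685184  0.075     ]
 [ 0.68345581 -0.0047143   0.066     ]
 [ 0.47284571  0.01792189  0.066     ]
 [ 0.69667291  0.12604032  0.081     ]
 [ 0.49278675  0.15345933  0.081     ]]
pull ends [[ 0.62165299 -0.0721549   0.086     ]
 [ 0.51244585 -0.05878253  0.086     ]]
fork at 0.25 [[0.68739204 0.05625479]
 [0.50300251 0.08051581]]
fork at 0.26 [[0.68599694 0.05646637]
 [0.51362006 0.07914682]]
fork at 0.264 [[0.6854389  0.056551  ]
 [0.51786708 0.07859923]]
fork at 0.27 [[0.68460184 0.05667794]
 [0.52423761 0.07777784]]
```

Run:
```python
from h import *
c,s=np.cos(KY),np.sin(KY); M=np.array([[c,-s],[s,c]]); o=np.array([.577,.004])
t=o+M@[-.008,.07]; print(t)
bot.move_linear([*t,.13],.15)
bot.move_linear([*t,.045],.08)
f0=bot.read_ft_force()
st=bot.move_linear([*t,.016],.03,until_force=12)
print(st,bot.read_position(),bot.read_ft_force()-f0)
bot.set_gripper(.3); bot.wait(.3); print(bot.read_gripper_width(),bot.read_ft_force())
bot.move_linear([*t,.13],.1)
bot.move_pose([t[0]-.05,t[1],.26],quat(KY-np.pi/2))
T=wrist_T(); np.save("T3.npy",T); im=bot.camera("wrist"); cv2.imwrite("pics/w3.png",im[:,:,::-1])
print(bot.read_clock())
```

```text
[0.57814189 0.07444641]
False [0.5783265  0.07443821 0.01619712] [ 0.66691645  0.23689549 -0.37023945]
0.3027408856075353 [-0.70289555 -0.64409872 -0.30368605]
15.7583
```

View pics/w3.png

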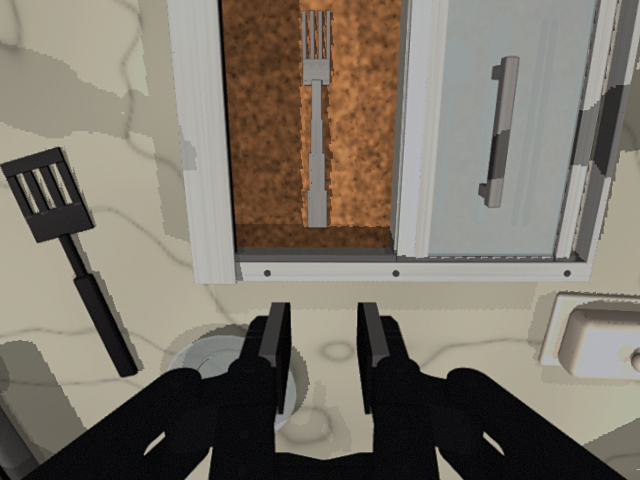

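Run:
```python
from h import *
T=np.load("T3.npy")
f=wrist(T,[(316,12),(316,228)],.013); print("fork",f,np.linalg.norm(f[0]-f[1]))
c,s=np.cos(KY),np.sin(KY); M=np.array([[c,-s],[s,c]]); o=np.array([.577,.004])
m=(f[0]+f[1])/2; print("fork centre local",M.T@(m[:2]-o))
p=wrist(T,[(512,57),(491,207)],.086); print("pull",p,"local",(p[:,:2]-o)@M,p.mean(0))
d=p[0]-p[1];print(np.arctan2(d[1],d[0]))
e=wrist(T,[(442,20),(428,257),(408,20),(398,255)],.066);print("door edges",(e[:,:2]-o)@M)
h=wrist(T,[(169,20),(197,283),(218,20),(236,260),(590,280)],[.081]*4+[.075]);print("hood",(h[:,:2]-o)@M)
```

```text
fork [[0.68064747 0.0616859  0.013     ]
 [0.49077294 0.0873538  0.013     ]] 0.19160160733170992
fork centre local [-0.00050507  0.07105394]
pull [[ 0.62203385 -0.07275834  0.086     ]
 [ 0.51274248 -0.05666091  0.086     ]] local [[ 0.05460435 -0.07027272]
 [-0.05585159 -0.06847902]] [ 0.56738816 -0.06470963  0.086     ]
-0.14623769691975733
door edges [[ 0.0811582  -0.02313445]
 [-0.10609493 -0.02708518]
 [ 0.08084563  0.00204172]
 [-0.10423387 -0.00071155]]
hood [[ 0.07891942  0.17340309]
 [-0.12429922  0.17205052]
 [ 0.07843592  0.13854269]
 [-0.10308984  0.13713284]
 [-0.12445907 -0.17081509]]
```

```bash
cat >> h.py <<'E'
c,s=np.cos(KY),np.sin(KY); M=np.array([[c,-s],[s,c]]); O=np.array([.577,.004]); ZP=.077
def P(y,z=ZP,x=0.): return [*(O+M@[x,y]),z]
def loc(): return (bot.read_position()[:2]-O)@M
def fy(): return float((bot.read_ft_force()[:2]@M)[1])
E
python3 - <<'E'
from h import *
bot.set_gripper(0)
bot.move_pose(P(-.108,.15),quat(KY+np.pi/2))
print("down stop",bot.move_linear(P(-.108),.06,until_force=5),bot.read_position(),"bias",fy())
print("touch",bot.move_linear(P(-.07),.02,until_force=2.5),loc(),fy(),bot.read_ft_force(),bot.read_clock())
y=loc()[1]
for k in range(4):
    y+=.01; bot.move_linear(P(y),.04); print(round(y,4),loc().round(4),round(fy(),1),bot.read_position()[2].round(4))
im=bot.camera("wrist"); cv2.imwrite("pics/w4.png",im[:,:,::-1])
print(bot.read_clock())
E
```

```text
down stop False [ 0.56336384 -0.10319786  0.07743958] bias 0.7872507823913094
touch True [-0.00034351 -0.08645433] 0.011204830112683825 [ 0.26973448 -0.02396418 -0.18093455] 21.0083
-0.0765 [-0.0001 -0.0757] -0.3 0.0769
-0.0665 [-0.     -0.0657] 0.2 0.077
-0.0565 [ 0.     -0.0557] -0.0 0.077
-0.0465 [ 0.     -0.0457] -0.9 0.077
22.6667
```

View pics/w4.png

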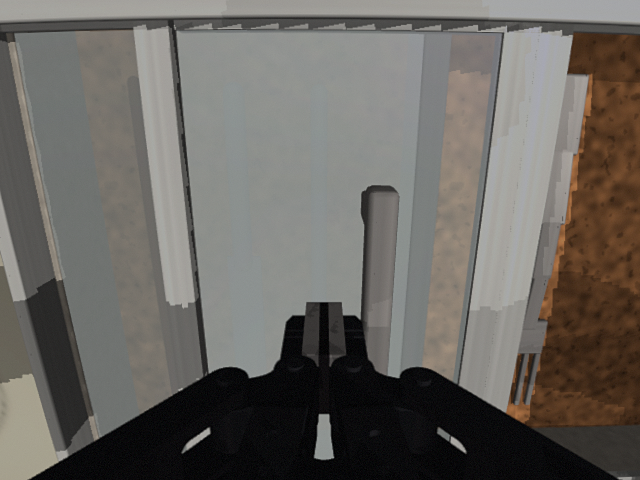

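Run:
```python
from h import *
for y in (-.02,.01,.03):
    bot.move_linear(P(y),.05); print(y,loc().round(4),round(fy(),1))
for k in range(8):
    y+=.002; st=bot.move_linear(P(y),.02,until_force=25); print(round(y,4),st,loc().round(4),round(fy(),1),bot.read_position()[2].round(4))
im=bot.camera("wrist"); cv2.imwrite("pics/w5.png",im[:,:,::-1]); np.save("T5.npy",wrist_T())
print(bot.read_clock())
```

```text
-0.02 [-0.0001 -0.019 ] -0.4
0.01 [-0.0001  0.0109] 0.3
0.03 [-0.      0.0309] -0.4
0.032 False [-0.      0.0319] -1.8 0.077
0.034 False [0.     0.0338] -3.5 0.077
0.036 False [0.0001 0.0361] -3.1 0.077
0.038 False [0.     0.0383] -2.4 0.077
0.04 False [0.     0.0403] -2.5 0.077
0.042 False [-0.      0.0423] -1.2 0.077
0.044 False [-0.0001  0.0442] -3.0 0.077
0.046 False [-0.      0.0462] -1.7 0.077
26.6917
```

View pics/w5.png

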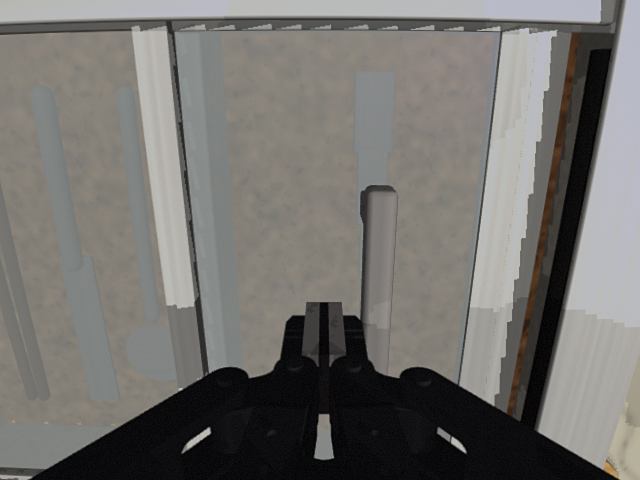

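Run:
```python
from h import *
y=.046; last=loc()[1]
while y<.080:
    y+=.0015; st=bot.move_linear(P(y),.015,until_force=9); l=loc(); f=fy(); bot.wait(.1); print(round(y,4),st,l.round(4),round(f,1),round(fy(),1),bot.read_position()[2].round(4))
    if st or -f>16 : break
print(bot.read_clock())
```

```text
0.0475 False [-0.      0.0476] -3.4 -2.9 0.077
0.049 False [-0.      0.0491] -3.5 -3.2 0.077
0.0505 False [0.     0.0507] -2.8 -3.0 0.077
0.052 False [-0.      0.0522] -2.4 -2.2 0.077
0.0535 False [-0.      0.0537] -2.3 -3.0 0.077
0.055 False [0.     0.0551] -2.7 -2.9 0.077
0.0565 False [0.     0.0566] -3.5 -2.8 0.077
0.058 False [-0.      0.0581] -3.1 -3.4 0.077
0.0595 False [-0.      0.0595] -4.1 -3.2 0.077
0.061 False [-0.      0.0601] -5.2 -6.0 0.077
0.0625 False [0.     0.0611] -7.4 -7.7 0.077
0.064 False [0.     0.0623] -8.3 -8.9 0.077
0.0655 False [-0.      0.0635] -8.7 -10.0 0.077
0.067 False [0.     0.0648] -9.1 -9.5 0.077
0.0685 False [0.0001 0.0661] -10.5 -10.8 0.077
0.07 False [0.0001 0.0674] -11.2 -11.0 0.077
0.0715 False [0.0001 0.0686] -11.1 -11.1 0.0771
0.073 False [0.0001 0.0703] -10.4 -10.2 0.0771
0.0745 False [0.0001 0.0716] -11.9 -10.7 0.0771
0.076 False [0.0001 0.0728] -12.8 -12.2 0.0771
0.0775 False [0.0001 0.074 ] -12.9 -13.2 0.077
0.079 False [0.0001 0.0751] -13.8 -14.6 0.077
0.0805 False [0.0001 0.0755] -17.5 -16.9 0.0771
34.7417
```

Run:
```python
from h import *
y=.0805
for k in range(8):
    y+=.0005; st=bot.move_linear(P(y),.01,until_force=9); bot.wait(.1); l=loc(); F=np.mean([fy() for _ in range(4)]); print(round(y,4),l.round(5),round(F,1))
    if -F>20: break
T=wrist_T(); np.save("T6.npy",T); im=bot.camera("wrist"); cv2.imwrite("pics/w6.png",cv2.resize(im[0:400,380:640,::-1],None,fx=1.5,fy=1.5))
print(bot.read_clock())
```

```text
0.081 [4.000e-05 7.547e-02] -18.2
0.0815 [2.000e-05 7.549e-02] -19.7
0.082 [0.      0.07552] -20.9
35.8417
```

View pics/w6.png

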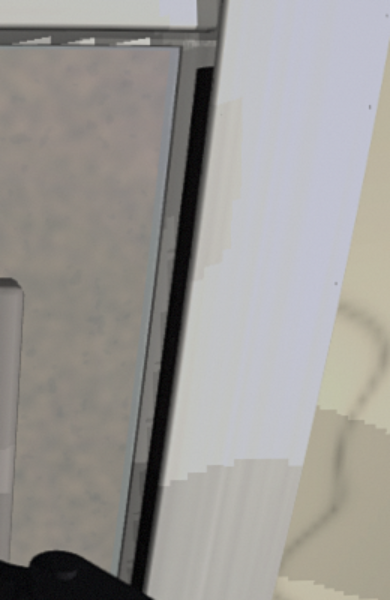

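Run:
```python
from h import *
T=np.load("T6.npy")
p=wrist(T,[(395,195),(388,360)],.086); print("bar +y edge local (expect .097 home)",(p[:,:2]-O)@M)
p=wrist(T,[(380+222/1.5,20/1.5),(380+165/1.5,480/1.5),(380+335/1.5,330/1.5)],.081); print("hood inner x2, outer (.136,.136,.172)",(p[:,:2]-O)@M)
p=wrist(T,[(380+180/1.5,60/1.5),(380+140/1.5,430/1.5)],.066); print("glass edge",(p[:,:2]-O)@M)
```

```text
bar +y edge local (expect .097 home) [[-0.05199813  0.10001152]
 [ 0.0119596   0.10075419]]
hood inner x2, outer (.136,.136,.172) [[-0.1075907   0.13879239]
 [-0.00243249  0.13962961]
 [-0.04217824  0.17520485]]
glass edge [[-0.10177885  0.1366376 ]
 [-0.00932891  0.1372882 ]]
```

Run:
```python
from h import *
for y in (.0825,.083,.0835):
    bot.move_linear(P(y),.01,until_force=8); bot.wait(.15); F=np.mean([fy() for _ in range(4)]); print(y,loc().round(5),round(F,1))
    if -F>24.5: break
bot.wait(.6); print(fy())
bot.move_linear(P(.05),.05); bot.move_linear(P(.05,.2),.12)
bot.move_pose(P(.055,.3,-.07),quat(KY+np.pi/2)); T=wrist_T()
im=bot.camera("wrist"); cv2.imwrite("pics/w7.png",im[:,:,::-1]); np.save("T7.npy",T)
print(bot.search_frame("wrist","pull")[:1],bot.read_clock(),bot.read_ft_force())
```

```text
0.0825 [-0.       0.07556] -23.1
0.083 [-0.       0.07556] -23.6
0.0835 [1.00e-05 7.56e-02] -24.5
-25.762581827668033
[{'bbox': [273.5, 150.3, 147.7, 211.0], 'confidence': 0.96}] 40.2917 [-0.74599166 -0.53726782  0.04457399]
```

View pics/w7.png

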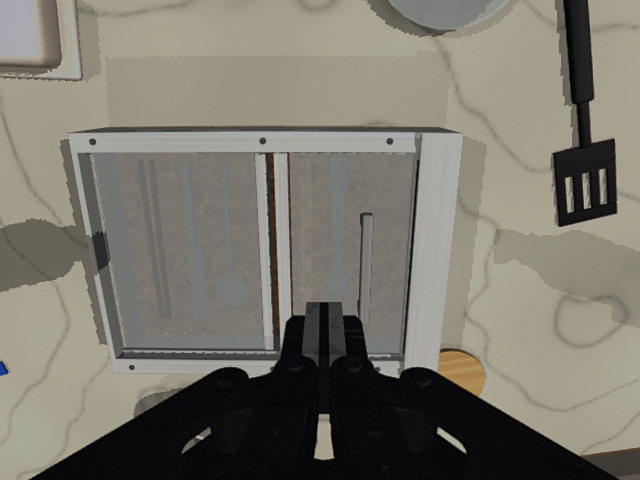

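Run:
```python
from h import *
T=np.load("T7.npy")
p=wrist(T,[(372.5,215),(370,320),(416,180),(461,134)],[.086,.086,.081,.081]); print("bar +y edge x2 (home .097), hood inner .136, outer .172",((p[:,:2]-O)@M)[:,1])
bot.close_job()
```

```text
bar +y edge x2 (home .097), hood inner .136, outer .172 [0.09940726 0.10120126 0.13718574 0.17308784]
the job is handed in; nothing more can be done
```

The fork is in the compartment, the door is pushed home and let go of, and the job is handed in at about 40 s of the 72 s allowed. The hand-in gave no verdict.

- **Fork:** I gripped it at fork_mid and lowered it to the cork floor before opening the fingers. The picture afterwards showed it lying flat, its centre about (0, +71) mm from the keeper's origin and all of it inside the compartment. While carried it hung slightly tines-down, by an estimated 0.15 rad. The force reading showed no clear contact when it met the floor.
- **Door:** I pushed the pull with shut fingers in small slow steps.
  - **Force:** It rose to about 11 N in the lip and about 15 N against the buffers. The door then stopped dead while the push kept rising to about 25 N.
  - **On the jamb:** I put the force there at 8–12 N. This is inferred, because it was not measured directly.
- **Last checks:** After I let go, the pull's front edge measured 99–101 mm in the keeper frame, against 97 mm expected at home. The same picture put the hood about 1 mm too far, so the measurement agrees only to 1–3 mm. The picture shows the door still closed, but does not prove the 2 mm limit. The arm was clear, and its force reading was under 1 N.
- **Disagreement:** The lip's resistance began only about 16 mm before the stop, not 20 mm. I put this down to the bevelled edge.
- **Bystanders:** Those that appear in the last picture look undisturbed. The mug and shaker were not checked again.

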